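# Sleeve the pivot block and hold it to the fence for tacking

### The job

Slide the brass spacer sleeve fully down over the upright pin of the aluminium pivot block and let go of it. Then push the block's front face flush against the yellow fence and, with one diagonal push (the step at its rear is made for it), hold it there firmly, with some 15 N against the fence and 10 N down on the steel plate under it. Finish while still pressing, with the sleeve still down on the pin, and leave the other tools and parts where they are.

Things in the scene. Friction and masses are not known exactly. Their poses are not given: they have to be found in the camera images.
- block: loose aluminium pivot block on the plate, 0.4 kg, footprint 80 mm (its x) by 60 mm (its y). The front 50 mm (+x, to the fence) is 30 mm high and carries the pin; the rear 30 mm is a step 14 mm high: a flat tread, 60 mm wide, open to the rear, and an upright riser 16 mm high facing -x, where closed fingertips can push forward and down. Origin: centre of the footprint's underside; z up
- block_pin (a point): foot of the block's upright steel pin, on the pin's axis, level with the block's 30 mm high top (15 mm ahead of the block's origin). The pin is 20 mm in diameter, 40 mm high above this point, its top 6 mm tapered to 12 mm diameter
- block_riser (a point): bottom middle of the riser, where it meets the tread: 10 mm behind the block's origin, 14 mm above its underside; same axes as the block
- block_face (a point): middle of the block's flat front (+x) face, 60 mm wide and 30 mm high, the one that goes flush to the fence; same axes as the block
- sleeve: brass spacer sleeve standing upright, a plain tube 40 mm outside, 24 mm bore, 30 mm high, 0.18 kg; origin at the centre of its underside. Fully down, its underside rests on the block's top around the pin. The tube is the only brass thing on the bench
- fence: yellow steel angle fence bolted down (fixed), 220 mm long along its y, 50 mm high, 70 mm deep. Origin at the bottom middle of its flat working face, on the plate's top; the face looks to its -x, so its +x points into the fence, the way to push
- plate: flat dark steel jig plate under fence and block (fixed), 245 by 230 mm, 10 mm thick, its top 10 mm above the bench; it reaches 170 mm in front of the fence face. Same axes as the fence; origin on the bench right below the fence's origin. Plate, fence and block are smooth oily metal (friction about 0.3)
- seal: blue plastic ring seal, 46 mm across, 14 mm high, NOT the sleeve; origin at the centre of its underside
- socket: steel wrench socket standing upright, 34 mm across, 45 mm high; origin at the centre of its underside
- hammer: hammer lying on the bench; its x axis runs from handle to head, about 0.3 m long
- wrench: steel open-ended wrench lying on the bench; x along it
- screwdriver: screwdriver lying on the bench; x runs from handle to tip
- spring: upright steel coil spring, 36 mm across, 52 mm high; origin at the centre of its underside

How it is judged:
By the outcome, as a careful person would: the job done as asked, in the order asked, and still so for the second after the job is handed in, while the arm keeps its last pose, push and grip.
It also fails if it takes over 61 s, if anything falls off the work surface, if the arm or the gripper's body presses on something with over 40 N, if the wrist force passes 120 N, or if a joint passes its speed limit or range.

### The arm

A 6-joint arm with a two-finger parallel gripper is mounted at the origin on the work surface. World frame = base frame: x ahead of the robot, y to its left, z up, the work surface at z = 0. Lengths are in m, angles in rad, forces in N, time in s.
With the tool pointing down it reaches from about 0.25 to 0.775 m from the base axis. Payload 4 kg.
Tool frame: the origin (TCP) lies at the very end of the fingers, on their centre line; the grasp point (between the pads) lies 19 mm behind it (robot.pinch_z is the distance from the TCP to the grasp point, in m); z points along the fingers, y is the line along which they close (so a half turn about z gives the same grasp; the last joint's range is limited). The gripper opens to 94 mm and grips with 3 to 60 N. Pads are 16 mm wide; open, the fingers measure 119 mm over their backs; the gripper's body (75 mm by 177 mm) begins 78 mm behind the grasp point.
Start: joints at [-1.369, 0.087, 1.371, -0, 1.684, -0.103], TCP at [0.165, -0.525, 0.206] pointing down, gripper open.
Joint ranges: [-3.1, 3.1], [-0.76, 2.03], [0.27, 2.55], [-1.08, 4.22], [0.17, 2.65], [-2.57, 2.57]. Speed limits (rad/s): [2.79, 2.79, 3.14, 3.14, 3.14, 3.14].

### API

Orientations are given as [roll, pitch, yaw] about the fixed x, y, z axes, in that order (R = Rz(yaw) Ry(pitch) Rx(roll)).
In Python, from bench import robot gives the robot as it stands.
- The arm moves only by the tool arm_command, never from a script. Its argument "targets" is one flat list of numbers, 7 for each row, row after row: the turn, a rotation vector about the tool's x, y, z in degrees, then the shift along the tool's x, y, z in mm, then the closure, from -1 (fully open) to 1 (shut). In form: [ax, ay, az, x, y, z, hand, ax, ay, az, x, y, z, hand, ...]. A call has 1 to 20 rows; each row is the pose to reach, as a shift and turn from the pose commanded when the call began, along the tool's axes at that moment; what a row does not reach only later rows make up. A row lasts 1/10 s, in which the tool goes at most 50 mm and 8.59 degrees, less where a joint would pass 70% of its speed; a pose out of reach is approached as far as the arm can. A call with a gripper value outside its range is refused whole. The fingers move at their own pace and stop on an object; the grip force is fixed at half the most. Time passes only in rows, so rows that repeat a pose let the fingers close. It gives the time, the measured TCP pose, the force, the opening and the grip force at its end, in the units of the state.
- robot.get_obs(): the state, without advancing time (a new reading comes with each control period).
- robot.snapshot(name): name is "side" or "top" or "wrist"; returns a dict with "color" (420x560x3 uint8, red, green, blue), "range_z" (420x560 float32, m along the optical axis (not along the pixel's ray), 0 where there is no reading), "fx", "fy", "cx", "cy" (pixels), "T" (4x4, takes a point from camera to world coordinates); the wrist camera has in their place "T_tool_cam" (4x4, takes a point from camera to tool coordinates, whose origin is the TCP and whose axes are the flange's). Camera axes: x right, y down, z forward; pixel columns grow to the right and rows downward; lengths in m; the calibration is good to about 2 mm. A picture is of the moment at which its call begins: read the wrist's pose just before it.
- robot.close_job(): hands the job in; it is judged then, once.
The state is a dict: "time": time; "joint_positions": joint angles; "qvel": joint speeds; "joint_torque": joint torques, N m; "tool_pos": TCP position; "ee_rot": TCP orientation; "wrist_force": force on the tool from outside, world axes, zero at the start; "wrist_torque": the same for the moment, N m; "width": finger opening in m; "finger_force": force on a finger pad.
Only numpy, scipy, OpenCV 4.12 (cv2) and the standard library are available. Lean on these libraries where they do the work, as an engineer would, in place of code of your own. Each camera call takes 0.05 s, during which the arm holds its last target. There are 200 camera calls.

## Working session

There is one attempt and no reset: what is moved stays moved. The work goes in short steps, Python scripts to look and compute and a tool call to move; the robot and the scene stay as the last step left them, time stands still between calls to the robot, and variables do not carry over. Pictures are saved under pics/ and viewed, at most 10 in all, crops included, and the job is handed in when it is done.

Besides the shell and the picture viewer there is one more tool, called after "Emit:" as name(argument=value, ...) on one line, values as JSON. arm_command: Moves the arm, as the interface text tells. Its arguments: {"type":"object","properties":{"targets":{"type":"array"}},"required":["targets"]}

```bash
mkdir -p pics; cat > h.py <<'E'
from bench import robot
import numpy as np, cv2
def cloud(s,T):
    d=s["range_z"];v,u=np.mgrid[:d.shape[0],:d.shape[1]]
    P=np.stack([(u-s["cx"])/s["fx"]*d,(v-s["cy"])/s["fy"]*d,d],-1)
    return P@T[:3,:3].T+T[:3,3]
def save(s,n): cv2.imwrite("pics/"+n,s["color"][:,:,::-1])
E
python3 - <<'E'
from h import *
a=robot.snapshot("top");b=robot.snapshot("side")
np.savez("s0.npz",tc=a["color"],tp=cloud(a,a["T"]),sc=b["color"],sp=cloud(b,b["T"]))
save(a,"top0.png");save(b,"side0.png")
for s in(a,b):print(s["fx"],s["cx"],s["cy"],np.round(s["T"],3).tolist())
o=robot.get_obs();print({k:np.round(v,3).tolist() for k,v in o.items()},robot.pinch_z)
E
```

```text
389.8987529006972 278.9730616123871 208.712752344918 [[0.024, -0.982, 0.189, 0.341], [-1.0, -0.02, 0.021, 0.024], [-0.017, -0.19, -0.982, 1.137], [0.0, 0.0, 0.0, 1.0]]
410.1199028093504 276.75612536856096 207.46324659447617 [[1.0, 0.007, 0.018, 0.507], [-0.007, -0.725, 0.689, -0.74], [0.018, -0.689, -0.725, 0.856], [0.0, 0.0, 0.0, 1.0]]
{'time': 0.1, 'joint_positions': [-1.369, 0.088, 1.372, -0.0, 1.684, -0.103], 'qvel': [-0.0, -0.002, -0.004, -0.0, 0.001, 0.001], 'joint_torque': [0.002, -34.125, -30.33, 0.072, 0.03, -0.0], 'tool_pos': [0.165, -0.524, 0.204], 'ee_rot': [-3.14, -0.0, 0.305], 'wrist_force': [-0.408, -0.413, 0.973], 'wrist_torque': [-0.066, -0.037, 0.026], 'finger_force': 0.0, 'width': 0.094} 0.0188
```

View pics/top0.png

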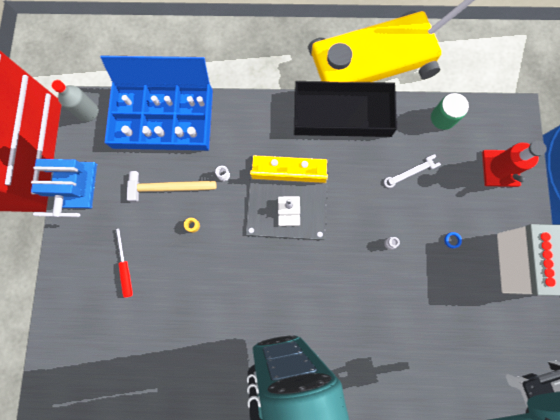

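View pics/side0.png

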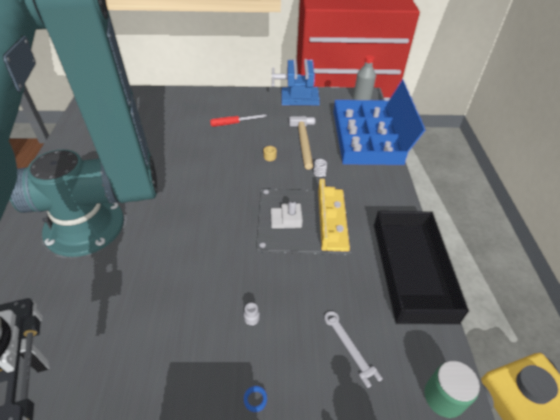

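The top view shows the brass sleeve at (192,225), the block with its pin at (288,208), the yellow fence at (289,169) and the seal at (453,240). The side view has the sleeve at (270,153), the block at (287,215) and the fence at (335,218). Next I measure them.

```bash
python3 - <<'E'
from h import *
d=np.load("s0.npz")
for k,(c,P,sl,bl,fe) in dict(top=(d["tc"],d["tp"],(170,205,215,248),(270,185,308,232),(240,148,335,190)),side=(d["sc"],d["sp"],(258,142,282,166),(262,195,308,235),(312,175,358,255))).items():
    hsv=cv2.cvtColor(c,cv2.COLOR_RGB2HSV)
    def sub(b): return P[b[1]:b[3],b[0]:b[2]],hsv[b[1]:b[3],b[0]:b[2]]
    def rep(n,p):
        r=cv2.minAreaRect((p[:,:2]*1000).astype(np.float32)); print(k,n,len(p),"mean",p.mean(0).round(4),"min",p.min(0).round(3),"max",p.max(0).round(3),"rect",np.round(r[0],1),np.round(r[1],1),round(r[2],1))
    p,h=sub(sl); m=(h[...,1]>100)&(h[...,0]>10)&(h[...,0]<35)
    q=p[m]; rep("sleeve",q); t=q[q[:,2]>np.percentile(q[:,2],90)-.005]; rep("sleeve top",t)
    p,h=sub(bl); q=p.reshape(-1,3)
    for n,lo,hi in(("tread",.018,.029),("top",.034,.046),("pin",.06,.09)):
        w=q[(q[:,2]>lo)&(q[:,2]<hi)]
        if len(w)>3: rep(n,w)
    p,h=sub(fe); m=(h[...,1]>100)&(h[...,0]>15)&(h[...,0]<40); q=p[m]
    t=q[q[:,2]>.05]; rep("fence top",t)
    # front edge line
    b=[];
    for y in np.arange(-.11,.14,.01):
        w=t[abs(t[:,1]-y)<.005]
        if len(w)>2:b.append((y,np.percentile(w[:,0],3)))
    b=np.array(b); print(b.round(3).tolist(),np.polyfit(b[2:-2,0],b[2:-2,1],1).round(4))
E
```

```text
top sleeve 167 mean [0.5039 0.3007 0.0212] min [ 0.485  0.282 -0.007] max [0.528 0.324 0.036] rect [503.8 303.1] [38.5 43.4] 47.0
top sleeve top 92 mean [0.5043 0.3025 0.0301] min [0.486 0.282 0.027] max [0.522 0.321 0.036] rect [504.5 302.7] [38.  36.3] 46.6
top tread 223 mean [0.5261 0.0209 0.0237] min [ 0.511 -0.009  0.018] max [0.542 0.05  0.029] rect [526.2  20.6] [30.4 58. ] 1.1
top top 320 mean [0.5643 0.0211 0.0397] min [ 0.54  -0.008  0.034] max [0.592 0.051 0.045] rect [565.6  21.4] [50.7 57.8] 1.4
top pin 33 mean [0.5628 0.0213 0.0743] min [0.556 0.013 0.063] max [0.575 0.03  0.082] rect [565.1  21.6] [19.  16.8] 1.2
top fence top 334 mean [0.6405 0.0242 0.0937] min [ 0.341 -0.086  0.05 ] max [0.687 0.133 1.137] rect [539.6 -15.5] [348.5 206.1] 19.4
[[-0.09, 0.642], [-0.08, 0.64], [-0.07, 0.642], [-0.06, 0.642], [-0.05, 0.642], [-0.04, 0.643], [-0.03, 0.643], [-0.02, 0.644], [-0.01, 0.644], [-0.0, 0.644], [0.01, 0.645], [0.02, 0.341], [0.03, 0.646], [0.04, 0.646], [0.05, 0.646], [0.06, 0.648], [0.07, 0.646], [0.08, 0.648], [0.09, 0.648], [0.1, 0.649], [0.11, 0.648], [0.12,
[... 504 characters left out ...]
 0.034] max [0.592 0.053 0.046] rect [566.   20.4] [50.1 65. ] 2.0
side pin 51 mean [0.5655 0.0145 0.0712] min [0.556 0.009 0.061] max [0.575 0.025 0.081] rect [566.9  16.2] [19.6 13. ] 13.4
side fence top 278 mean [ 0.649  -0.0012  0.0702] min [ 0.507 -0.74   0.05 ] max [0.687 0.131 0.856] rect [ 605.4 -308.7] [883.3  53.3] 80.5
[[-0.09, 0.642], [-0.08, 0.642], [-0.07, 0.643], [-0.06, 0.644], [-0.05, 0.645], [-0.04, 0.643], [-0.03, 0.644], [-0.02, 0.645], [-0.01, 0.646], [-0.0, 0.645], [0.01, 0.646], [0.02, 0.646], [0.03, 0.646], [0.04, 0.647], [0.05, 0.648], [0.06, 0.648], [0.07, 0.647], [0.08, 0.649], [0.09, 0.648], [0.1, 0.649], [0.11, 0.65], [0.12, 0.651], [0.13, 0.651]] [0.0362 0.6456]
```

Emit:
arm_command(targets=[0,0,17.5,572,-687,50,-1,0,0,17.5,572,-687,50,-1,0,0,17.5,572,-687,50,-1,0,0,17.5,572,-687,50,-1,0,0,17.5,572,-687,50,-1,0,0,17.5,572,-687,50,-1,0,0,17.5,572,-687,50,-1,0,0,17.5,572,-687,50,-1,0,0,17.5,572,-687,50,-1,0,0,17.5,572,-687,50,-1,0,0,17.5,572,-687,50,-1,0,0,17.5,572,-687,50,-1,0,0,17.5,572,-687,50,-1,0,0,17.5,572,-687,50,-1,0,0,17.5,572,-687,50,-1,0,0,17.5,572,-687,50,-1,0,0,17.5,572,-687,50,-1,0,0,17.5,572,-687,50,-1,0,0,17.5,572,-687,50,-1,0,0,17.5,572,-687,50,-1])

```text
time: 2.1
tool_pos: [0.5039, 0.3026, 0.1538]
ee_rot: [3.14, 0.003, 0.001]
wrist_force: [0.2, -0.2, 0.4]
width: 0.0941
finger_force: 0.0
```

```bash
cat >> h.py <<'E'
from scipy.spatial.transform import Rotation as Rn
def wristT(s,o):
    T=np.eye(4);T[:3,:3]=Rn.from_euler("xyz",o["ee_rot"]).as_matrix();T[:3,3]=o["tool_pos"];return T@s["T_tool_cam"]
E
python3 - <<'E'
from h import *
o=robot.get_obs();s=robot.snapshot("wrist");T=wristT(s,o);P=cloud(s,T);save(s,"w1.png")
print(o["tool_pos"],np.round(s["T_tool_cam"],3).tolist())
hsv=cv2.cvtColor(s["color"],cv2.COLOR_RGB2HSV)
m=(hsv[...,1]>100)&(hsv[...,0]>10)&(hsv[...,0]<35)&(abs(P[...,2]-.03)<.006)&(s["range_z"]>0)
p=P[m];print(len(p),p.mean(0),cv2.minEnclosingCircle((p[:,:2]*1000).astype(np.float32)))
E
```

```text
[0.50390781 0.30256717 0.15382627] [[-0.0, -0.959, -0.284, 0.084], [1.0, -0.001, 0.001, 0.001], [-0.001, -0.284, 0.959, -0.178], [0.0, 0.0, 0.0, 1.0]]
1342 [0.5799421  0.209252   0.02927668] ((574.2845458984375, 182.76681518554688), 155.85231018066406)
```

View pics/w1.png

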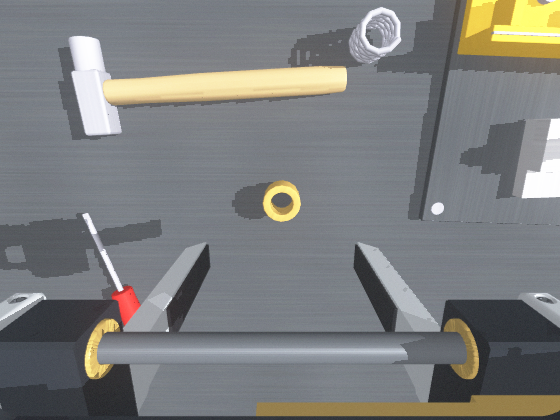

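The wrist view shows the sleeve at about (281,200), clear of the hammer, and the spring at (378,35). I restrict the mask to the sleeve's pixels.

```bash
python3 - <<'E'
from h import *
o=robot.get_obs();s=robot.snapshot("wrist");T=wristT(s,o);P=cloud(s,T)
hsv=cv2.cvtColor(s["color"],cv2.COLOR_RGB2HSV)
m=(hsv[...,1]>100)&(hsv[...,0]>10)&(hsv[...,0]<35)&(s["range_z"]>0);b=np.zeros_like(m);b[170:230,250:315]=1;m&=b
p=P[m];print(np.percentile(p,[2,50,98],axis=0))
t=p[abs(p[:,2]-np.percentile(p[:,2],80))<.004];print(len(t),t.mean(0),cv2.minEnclosingCircle((t[:,:2]*1000).astype(np.float32)))
E
```

```text
[[0.48997337 0.28346734 0.00411599]
 [0.50767602 0.3011653  0.0283734 ]
 [0.52638985 0.31907502 0.03021366]]
701 [0.50789862 0.30155992 0.02866481] ((507.30487060546875, 301.293701171875), 19.882305145263672)
```

Emit:
arm_command(targets=[0,0,0,2,1,50,-1,0,0,0,2,1,95,-1,0,0,0,2,1,120,-1,0,0,0,2,1,140,-1,0,0,0,2,1,148,-1,0,0,0,2,1,148,-1,0,0,0,2,1,148,1,0,0,0,2,1,148,1,0,0,0,2,1,148,1,0,0,0,2,1,148,1,0,0,0,2,1,148,1,0,0,0,2,1,148,1,0,0,0,2,1,148,1,0,0,0,2,1,148,1,0,0,0,2,1,148,1,0,0,0,2,1,148,1])

```text
time: 3.8
tool_pos: [0.5065, 0.3015, 0.0074]
ee_rot: [-3.141, 0.0, -0.001]
wrist_force: [-0.5, 1.0, 0.1]
width: 0.0396
finger_force: 30.0
```

Emit:
arm_command(targets=[0,0,0,0,0,-45,1,0,0,0,0,0,-90,1,0,0,0,0,0,-120,1,0,0,0,0,30,-130,1,0,0,0,-2,75,-130,1,0,0,0,-4,120,-130,1,0,0,0,-6,165,-130,1,0,0,0,-6,210,-130,1,0,0,0,-6,250,-130,1,0,0,0,-6,270,-130,1,0,0,0,-6,280,-130,1,0,0,0,-6,280,-130,1,0,0,0,-6,280,-130,1,0,0,0,-6,280,-130,1])

```text
time: 5.2
tool_pos: [0.5003, 0.0225, 0.1373]
ee_rot: [-3.141, 0.0, 0.001]
wrist_force: [1.1, -0.1, -1.4]
width: 0.0395
finger_force: 30.0
```

```bash
python3 - <<'E'
from h import *
o=robot.get_obs();s=robot.snapshot("wrist");T=wristT(s,o);P=cloud(s,T);save(s,"w2.png")
print(o["tool_pos"],o["ee_rot"],o["width"])
np.savez("w2.npz",P=P,c=s["color"],T=T)
q=P[s["range_z"]>0]
near=(abs(q[:,0]-.566)<.06)&(abs(q[:,1]-.021)<.045)
def rep(n,w):
    r=cv2.minAreaRect((w[:,:2]*1000).astype(np.float32));c=cv2.minEnclosingCircle((w[:,:2]*1000).astype(np.float32));print(n,len(w),w.mean(0).round(4),np.round(r[0],1),np.round(r[1],1),round(r[2],1),c)
for n,lo,hi in(("top",.036,.044),("pintip",.077,.086),("tread",.02,.028)):
    w=q[near&(q[:,2]>lo)&(q[:,2]<hi)]
    if len(w)>5: rep(n,w)
hsv=cv2.cvtColor(s["color"],cv2.COLOR_RGB2HSV)
m=(hsv[...,1]>100)&(hsv[...,0]>10)&(hsv[...,0]<35)&(s["range_z"]>0)&(abs(P[...,0]-.5)<.035)&(P[...,2]>.1)&(abs(P[...,1]-.021)<.04)
w=P[m];print(np.percentile(w,[2,50,98],axis=0));t=w[abs(w[:,2]-np.percentile(w[:,2],80))<.004];rep("sleeve",t)
E
```

```text
[0.50028168 0.02253603 0.13731147] [-3.14118542e+00  3.18434021e-04  1.09433844e-03] 0.03951656499338257
top 3490 [0.5687 0.0195 0.039 ] [567.8  19.6] [50.1 59.8] 2.1 ((567.8491821289062, 19.51384925842285), 38.52071762084961)
pintip 86 [0.5684 0.0193 0.0781] [568.   19.4] [14.4 14.5] 33.9 ((567.6861572265625, 19.751001358032227), 7.8249406814575195)
tread 1668 [0.5268 0.0181 0.023 ] [526.6  18.3] [28.1 59.5] 1.7 ((526.655029296875, 18.122730255126953), 32.5476188659668)
[[ 0.48638277 -0.01680043  0.13475618]
 [ 0.52034597  0.01818779  0.25739296]
 [ 0.5323719   0.05155997  0.26300635]]
sleeve 4770 [0.5208 0.0144 0.261 ] [520.8  18.2] [ 3.9 74.4] 0.1 ((520.2807006835938, 18.218345642089844), 37.21933364868164)
```

View pics/w2.png

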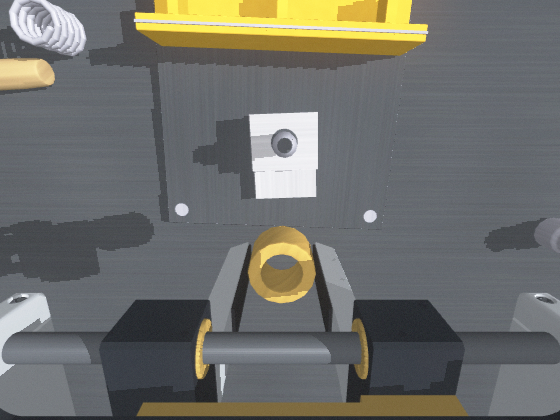

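The view shows the held sleeve at about (283,265), the pin at (284,143) and the block square to within a few degrees. I measure the sleeve centre in the same camera, so the calibration error cancels.

```bash
python3 - <<'E'
from h import *
d=np.load("w2.npz");P=d["P"];hsv=cv2.cvtColor(d["c"],cv2.COLOR_RGB2HSV)
m=(hsv[...,1]>100)&(hsv[...,0]>10)&(hsv[...,0]<35)&(P[...,2]>.1)&(P[...,2]<.17);m[:222]=0;m[308:]=0;m[:,:245]=0;m[:,320:]=0
w=P[m];print(np.percentile(w,[2,50,98],axis=0));z=np.percentile(w[:,2],80)
m2=m&(abs(P[...,2]-z)<.003)
t=P[m2];print(z,len(t),t.mean(0),cv2.minEnclosingCircle((t[:,:2]*1000).astype(np.float32)))
# inner hole: contour of ring
c,h=cv2.findContours(m2.astype(np.uint8),cv2.RETR_CCOMP,cv2.CHAIN_APPROX_NONE)
for a,hh in zip(c,h[0]):
    if len(a)>40:
        q=P[a[:,0,1],a[:,0,0]];q=q[abs(q[:,2]-z)<.004];A=np.c_[2*q[:,:2],np.ones(len(q))];x=np.linalg.lstsq(A,(q[:,:2]**2).sum(1),rcond=None)[0];print(len(q),x[:2],np.sqrt(x[2]+x[0]**2+x[1]**2),hh[3])
E
```

```text
[[0.48421327 0.00426856 0.1323509 ]
 [0.50279297 0.02202824 0.15778214]
 [0.52043295 0.03930164 0.15985078]]
0.15894745067189278 2159 [0.50213753 0.02183562 0.1585865 ] ((501.23541259765625, 21.726545333862305), 19.96543312072754)
192 [0.50130263 0.02182327] 0.019289871732626907 -1
113 [0.50130643 0.02178473] 0.01220646998276192 0
```

Emit:
arm_command(targets=[0,0,0,35,1,0,1,0,0,0,58,2,0,1,0,0,0,66.5,2,15,1,0,0,0,66.5,2,32,1,0,0,0,66.5,2,40,1,0,0,0,66.5,2,40,1,0,0,0,66.5,2,40,1,0,0,0,66.5,2,40,1])

```text
time: 6.05
tool_pos: [0.5672, 0.0194, 0.0985]
ee_rot: [3.141, -0.002, -0.0]
wrist_force: [-0.6, -0.2, -2.0]
width: 0.0397
finger_force: 30.0
```

```bash
python3 - <<'E'
from h import *
o=robot.get_obs();s=robot.snapshot("wrist");t=robot.snapshot("side")
print(o["tool_pos"],o["wrist_force"])
a=cv2.resize(s["color"][200:340,210:360],None,fx=2.6,fy=2.6,interpolation=2);b=cv2.resize(t["color"][160:260,250:360],None,fx=3.6,fy=3.64,interpolation=2)
cv2.imwrite("pics/w3.png",np.hstack([a[:364,:390],b[:364,:390]])[:,:,::-1])
E
```

```text
[0.56720718 0.01937432 0.0985346 ] [-0.61595458 -0.2387279  -2.01992672]
```

View pics/w3.png

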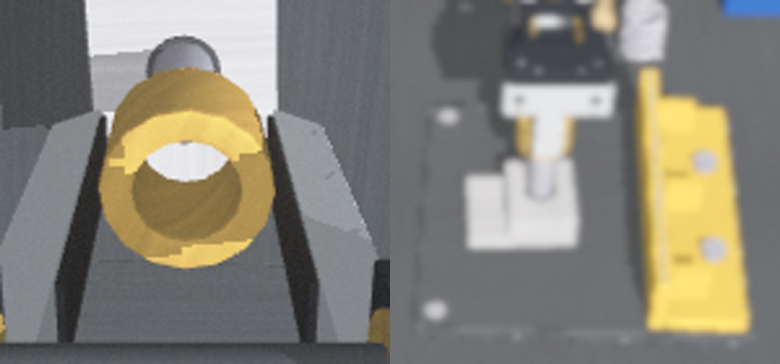

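The pin lines up with the bore laterally, at crop x 183 against 186. The side crop shows the sleeve right above the pin, so I descend in part and check the force.

Emit:
arm_command(targets=[0,0,0,0,0,6,1,0,0,0,0,0,12,1,0,0,0,0,0,18,1,0,0,0,0,0,22,1,0,0,0,0,0,22,1])

```text
time: 6.65
tool_pos: [0.5661, 0.0193, 0.0741]
ee_rot: [-3.142, 0.002, -0.001]
wrist_force: [-0.8, 0.3, -2.1]
width: 0.0398
finger_force: 30.0
```

Emit:
arm_command(targets=[0,0,0,0,0,8,1,0,0,0,0,0,16,1,0,0,0,0,0,22,1,0,0,0,0,0,25,1,0,0,0,0,0,25,1,0,0,0,0,0,25,1])

```text
time: 7.25
tool_pos: [0.567, 0.0192, 0.0505]
ee_rot: [3.141, -0.0, -0.001]
wrist_force: [1.1, -0.6, -2.9]
width: 0.0398
finger_force: 30.0
```

Emit:
arm_command(targets=[0,0,0,0,0,2,1,0,0,0,0,0,2.5,1,0,0,0,0,0,2.5,1,0,0,0,0,0,2.5,-1,0,0,0,0,0,2.5,-1,0,0,0,0,0,2.5,-1,0,0,0,0,0,2.5,-1,0,0,0,0,0,2.5,-1,0,0,0,0,0,2.5,-1,0,0,0,0,0,-20,-1,0,0,0,0,0,-60,-1,0,0,0,0,0,-105,-1,0,0,0,0,0,-105,-1,0,0,0,0,0,-105,-1])

```text
time: 8.65
tool_pos: [0.5678, 0.0192, 0.1573]
ee_rot: [3.141, -0.004, -0.001]
wrist_force: [-0.3, -0.5, -1.7]
width: 0.0939
finger_force: 0.0
```

```bash
python3 - <<'E'
from h import *
o=robot.get_obs();s=robot.snapshot("side");P=cloud(s,s["T"]);print(o["tool_pos"],o["width"])
q=P[s["range_z"]>0];near=(abs(q[:,0]-.56)<.07)&(abs(q[:,1]-.021)<.045)
for n,lo,hi in(("tread",.02,.028),("pin",.072,.086)):
    w=q[near&(q[:,2]>lo)&(q[:,2]<hi)]
    if len(w)>3:r=cv2.minAreaRect((w[:,:2]*1000).astype(np.float32));print(n,len(w),w.mean(0).round(4),np.round(r[0],1),np.round(r[1],1),r[2])
hsv=cv2.cvtColor(s["color"],cv2.COLOR_RGB2HSV)
m=(hsv[...,1]>100)&(hsv[...,0]>10)&(hsv[...,0]<35)&(abs(P[...,0]-.566)<.04)&(abs(P[...,1]-.021)<.04)&(s["range_z"]>0)
w=P[m];print(np.percentile(w,[2,50,98],axis=0))
cv2.imwrite("pics/s4.png",cv2.resize(s["color"][140:260,240:370],None,fx=4,fy=4)[:,:,::-1])
E
```

```text
[0.56777864 0.01922278 0.15726688] 0.09389527379517336
tread 226 [0.5329 0.0133 0.0234] [550.1  19.9] [78.  65.1] 1.1116584539413452
pin 31 [0.566  0.0149 0.0753] [566.6  13.5] [21.6 31.7] 87.75054931640625
[[ 0.55065171 -0.01199458  0.04720163]
 [ 0.5619628   0.00207892  0.064454  ]
 [ 0.58089814  0.03460246  0.28568889]]
```

View pics/s4.png

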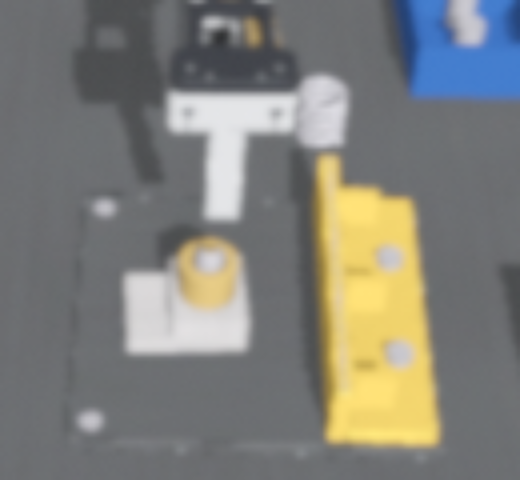

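The sleeve sits down on the block with the pin tip showing through it. Next I close the fingers, move behind the riser, and go down to just above the tread with a small backward lean and the fence's yaw.

Emit:
arm_command(targets=[0,2,1,-15,0,0,1,0,4,2,-35,0,0,1,0,6,2,-46,0,0,1,0,6,2,-46,0,30,1,0,6,2,-46,0,60,1,0,6,2,-46,0,85,1,0,6,2,-46,0,105,1,0,6,2,-46,0,118,1,0,6,2,-46,0,122,1,0,6,2,-46,0,122,1,0,6,2,-46,0,122,1])

```text
time: 9.8
tool_pos: [0.5216, 0.0192, 0.0343]
ee_rot: [-3.14, -0.106, -0.036]
wrist_force: [-0.0, 0.3, -0.2]
width: 0.0094
finger_force: 0.0
```

```bash
python3 - <<'E'
from h import *
o=robot.get_obs();s=robot.snapshot("side");w=robot.snapshot("wrist");print(o["tool_pos"],o["wrist_force"],o["width"])
a=cv2.resize(s["color"][140:260,240:370],None,fx=3,fy=3,interpolation=2);b=cv2.resize(w["color"][100:340,180:390],None,fx=1.5,fy=1.5,interpolation=2)
cv2.imwrite("pics/s5.png",np.hstack([a,b])[:,:,::-1])
E
```

```text
[0.52156854 0.01924778 0.03431145] [-0.01417209  0.29287436 -0.19333583] 0.009409682329091345
```

View pics/s5.png

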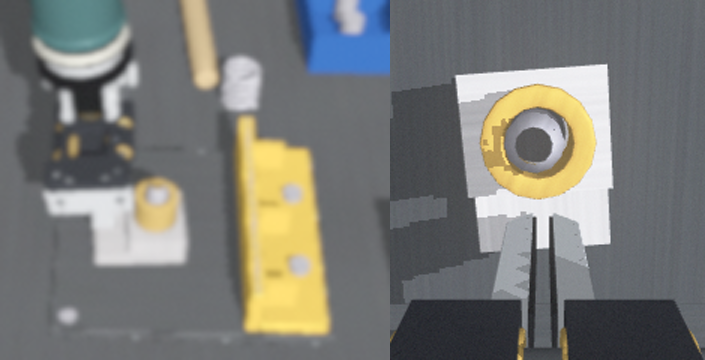

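The fingers sit centred on the tread behind the riser. I lower them a little and push the block towards the fence.

Emit:
arm_command(targets=[0,0,0,-0.3,0,3,1,0,0,0,-0.6,0,6,1,0,0,0,4.4,0,6.5,1,0,0,0,7.4,0,6.8,1,0,0,0,10.4,0,7.1,1,0,0,0,14.4,0,7.5,1,0,0,0,19.3,0,8.1,1,0,0,0,24.3,0,8.6,1,0,0,0,29.2,0,9.1,1,0,0,0,34.2,0,9.7,1,0,0,0,39.2,0,10.2,1,0,0,0,44.2,0,10.7,1,0,0,0,49.1,0,11.2,1,0,0,0,53.1,0,11.7,1,0,0,0,57.1,0,12.1,1,0,0,0,57.1,0,12.1,1])

```text
time: 11.5
tool_pos: [0.5798, 0.0172, 0.0275]
ee_rot: [-3.14, -0.106, -0.036]
wrist_force: [-0.9, 0.0, 0.1]
width: 0.0004
finger_force: 0.1
```

```bash
cat > chk.py <<'E'
from h import *
import sys
o=robot.get_obs();print(o["tool_pos"],o["ee_rot"],o["wrist_force"],o["width"])
for n in("side","top"):
    s=robot.snapshot(n);P=cloud(s,s["T"]);hsv=cv2.cvtColor(s["color"],cv2.COLOR_RGB2HSV)
    q=P[(s["range_z"]>0)&(hsv[...,1]<60)];near=(q[:,0]>.50)&(q[:,0]<.66)&(abs(q[:,1]-.018)<.045)
    w=q[near&(q[:,2]>.035)&(q[:,2]<.045)]
    r=cv2.minAreaRect((w[:,:2]*1000).astype(np.float32));print(n,len(w),np.round(r[0],1),np.round(r[1],1),r[2],w[:,0].max())
E
python3 chk.py
```

```text
[0.57979664 0.01717171 0.02750387] [-3.13987564 -0.10605395 -0.0357112 ] [-0.90417635  0.04172084  0.14536367] 0.00041284471336588437
side 145 [612.8   1.6] [75.4 45.6] 24.464353561401367 0.6383257078290777Traceback (most recent call last):
  File "chk.py", line 8, in <module>
    r=cv2.minAreaRect((w[:,:2]*1000).astype(np.float32));print(n,len(w),np.round(r[0],1),np.round(r[1],1),r[2],w[:,0].max())
                                                                                                               ~~~~~~~~~~^^
    return umr_maximum(a, axis, None, out, keepdims, initial, where)
ValueError: zero-size array to reduction operation maximum which has no identity
```

Emit:
arm_command(targets=[0,0,0,2,0,0.2,1,0,0,0,4,0,0.4,1,0,0,0,5.5,0,0.6,1,0,0,0,6.5,0,0.7,1,0,0,0,7,0,0.7,1,0,0,0,7,0,0.7,1])

```text
time: 12.2
tool_pos: [0.5859, 0.017, 0.0275]
ee_rot: [-3.14, -0.105, -0.036]
wrist_force: [-2.2, 0.2, 1.2]
width: 0.0004
finger_force: 1.1
```

Emit:
arm_command(targets=[0,0,0,0.5,0,0,1,0,0,0,1,0,0.1,1,0,0,0,1.5,0,0.1,1,0,0,0,1.5,0,0.1,1])

```text
time: 12.6
tool_pos: [0.5867, 0.017, 0.0273]
ee_rot: [-3.14, -0.103, -0.036]
wrist_force: [-5.0, -0.3, 3.0]
width: 0.0001
finger_force: 2.5
```

Emit:
arm_command(targets=[0,0,0,0.5,0,0,1,0,0,0,1,0,0.1,1,0,0,0,1.5,0,0.1,1,0,0,0,1.5,0,0.1,1])

```text
time: 13.0
tool_pos: [0.5871, 0.0173, 0.0271]
ee_rot: [-3.139, -0.101, -0.036]
wrist_force: [-7.8, 0.3, 4.2]
width: 0.0006
finger_force: 3.8
```

```bash
python3 - <<'E'
from h import *
o=robot.get_obs();w=robot.snapshot("wrist");t=robot.snapshot("side");print(o["tool_pos"],o["wrist_force"],o["wrist_torque"])
a=cv2.resize(t["color"][160:260,260:360],None,fx=3.8,fy=3.8,interpolation=2);b=cv2.resize(w["color"][90:290,180:380],None,fx=1.9,fy=1.9,interpolation=2)
cv2.imwrite("pics/s6.png",np.hstack([a,b])[:,:,::-1])
E
```

```text
[0.58714699 0.01728488 0.02713408] [-7.77524063  0.27867947  4.24720274] [0.18578051 1.36986665 0.02427612]
```

View pics/s6.png

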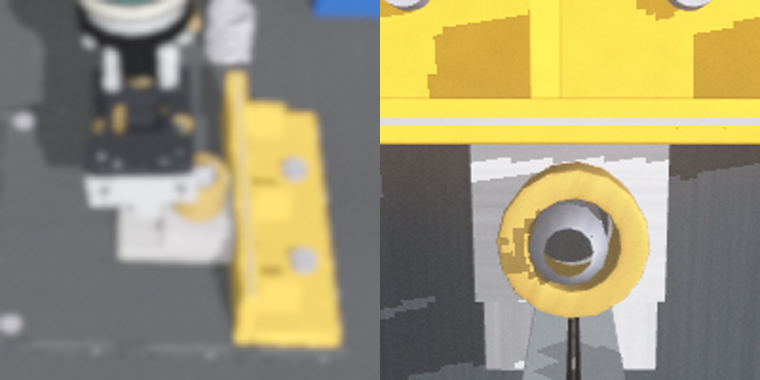

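The block's front edge is parallel to the fence and touching it along its length, at about (570,143) in the wrist crop. Now I build up the diagonal push.

Emit:
arm_command(targets=[0,0,0,0.6,0,1,1,0,0,0,1.2,0,2,1,0,0,0,1.8,0,3,1,0,0,0,1.8,0,3,1,0,0,0,1.8,0,3,1])

```text
time: 13.6
tool_pos: [0.5873, 0.0172, 0.0248]
ee_rot: [-3.14, -0.096, -0.035]
wrist_force: [-13.9, 1.0, 9.8]
width: 0.0004
finger_force: 9.2
```

Emit:
arm_command(targets=[0,0,0,0.7,0,0.4,1,0,0,0,1.4,0,0.7,1,0,0,0,1.4,0,0.7,1,0,0,0,1.4,0,0.7,1,0,0,0,1.4,0,0.7,1])

```text
time: 14.1
tool_pos: [0.5874, 0.0171, 0.0248]
ee_rot: [-3.14, -0.093, -0.035]
wrist_force: [-18.8, 0.9, 15.9]
width: 0.0001
finger_force: 11.8
```

Emit:
arm_command(targets=[0,0,0,-0.4,0,-0.5,1,0,0,0,-0.4,0,-0.5,1,0,0,0,-0.4,0,-0.5,1,0,0,0,-0.4,0,-0.5,1])

```text
time: 14.5
tool_pos: [0.5874, 0.0172, 0.0248]
ee_rot: [-3.14, -0.094, -0.035]
wrist_force: [-17.1, 0.6, 12.9]
width: 0.0004
finger_force: 10.8
```

Emit:
arm_command(targets=[0,0,0,0,0,-0.3,1,0,0,0,0,0,-0.3,1,0,0,0,0,0,-0.3,1,0,0,0,0,0,-0.3,1,0,0,0,0,0,-0.3,1,0,0,0,0,0,-0.3,1])

```text
time: 15.1
tool_pos: [0.5873, 0.0172, 0.0248]
ee_rot: [-3.14, -0.094, -0.035]
wrist_force: [-15.3, 1.0, 11.6]
width: 0.0005
finger_force: 10.4
```

```bash
python3 - <<'E'
from h import *
w=robot.snapshot("wrist")
for i in range(4):
    o=robot.get_obs();print(np.round(o["wrist_force"],1),np.round(o["tool_pos"],4));t=robot.snapshot("side")
P=cloud(w,wristT(w,o));hsv=cv2.cvtColor(w["color"],cv2.COLOR_RGB2HSV)
m=(hsv[...,1]>100)&(hsv[...,0]>10)&(hsv[...,0]<35)&(abs(P[...,0]-.62)<.025)&(abs(P[...,1]-.017)<.025)&(w["range_z"]>0)
print("sleeve",np.percentile(P[m],[2,50,98],axis=0).round(4))
a=cv2.resize(t["color"][160:260,260:360],None,fx=3.8,fy=3.8,interpolation=2);b=cv2.resize(w["color"][90:290,180:380],None,fx=1.9,fy=1.9,interpolation=2)
cv2.imwrite("pics/s7.png",np.hstack([a,b])[:,:,::-1])
E
```

```text
[-17.2   0.1  12.3] [0.5874 0.0172 0.0248]
[-16.2   0.6  11.5] [0.5873 0.0172 0.0248]
[-16.2   0.4  12.5] [0.5873 0.0172 0.0248]
[-16.    0.1  11.4] [0.5873 0.0172 0.0248]
sleeve [[ 0.5951 -0.0044  0.0501]
 [ 0.6069  0.0148  0.0703]
 [ 0.6406  0.0397  0.1517]]
```

View pics/s7.png

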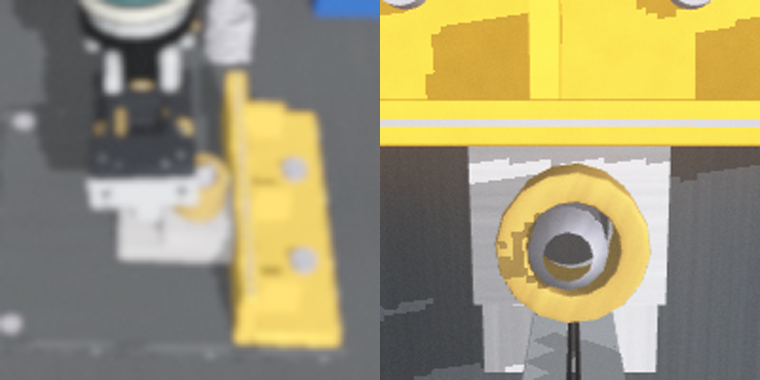

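The block is flush along the fence. The sleeve is still down, with its top at z 0.070, and the push is steady at about 16 N forward and 12 N down. I hand the job in.

```bash
python3 -c "
from bench import robot
print(robot.close_job())"
```

```text
the job is handed in; nothing more can be done
None
```

The job is handed in: the sleeve is fully down on the pin and released, and the block is flush against the fence, held by a steady diagonal push of about 16 N forward and 12 N down.

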